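# Unlock, turn and stock the spice carousel

## Robot

A 6-joint arm with a two-finger parallel gripper is mounted at the origin on the work surface. World frame = base frame: x ahead of the robot, y to its left, z up, the work surface at z = 0. Lengths are in m, angles in rad, forces in N, time in s.
With the tool pointing down it reaches from about 0.35 to 0.775 m from the base axis. Payload 7.3 kg.
Tool frame: the origin (TCP) lies at the very end of the fingers, on their centre line; the grasp point (between the pads) lies 19 mm behind it; z points along the fingers, y is the line along which they close (so a half turn about z gives the same grasp; the last joint's range is limited). The gripper opens to 92 mm and grips with 3 to 60 N. Pads are 19 mm wide; open, the fingers measure 130 mm over their backs; the gripper's body (75 mm by 190 mm) begins 47 mm behind the grasp point.
Start: joints at [1.096, 0.342, 1.524, -0, 1.275, -0.146], TCP at [0.17, 0.497, 0.227] pointing down, gripper open.
Joint ranges: [-2.53, 2.53], [-0.77, 2.02], [0.04, 2.7], [-1, 4.14], [0.28, 2.66], [-3.11, 3.11]. Speed limits (rad/s): [2.57, 2.57, 3.14, 3.14, 3.14, 3.14].

## Interface

Orientations are given as [roll, pitch, yaw] about the fixed x, y, z axes, in that order (R = Rz(yaw) Ry(pitch) Rx(roll)).
In Python, from cell import telemetry, eyes, job gives the robot as it stands.
- The arm moves only by the tool apply_moves, never from a script. Its arguments are lists of equal length, an entry for each row: "delta_pos": the shift along the world's x, y, z each as a share of 0.4 m, from -1 to 1, a list of three; "dr": the turn, a rotation vector about the world's x, y, z each as a share of 0.5 rad, from -1 to 1, a list of three; "jaw": the opening, from 0 (shut) to 1 (fully open). A call has 1 to 8 rows; each row is the pose to reach, as a shift and turn from the pose commanded when the call began; what a row does not reach only later rows make up. A row lasts 1/12 s, in which the tool goes at most 41.7 mm and 7.16 degrees, less where a joint would pass 70% of its speed; a pose out of reach is approached as far as the arm can. A call with a number of a shift or a turn outside -1 to 1 is refused whole. A call with a gripper value outside its range is refused whole. The fingers move at their own pace and stop on an object; "force" is the grip in N (left out, the last holds). Time passes only in rows, so rows that repeat a pose let the fingers close. It gives the time, the measured TCP pose, the force, the opening and the grip force at its end, in the units of the state.
- telemetry.observe(): the state, without advancing time (a new reading comes with each control period).
- eyes.read_camera(name): name is "side" or "top"; returns the picture (400x640x3 uint8, red, green, blue); there is no depth.
- eyes.camera_model(name): a dict with "vertical_fov" (degrees; the focal length in pixels is half the picture's height over the tangent of half this angle, whatever the lens; pixels are square), "cx", "cy" (the principal point, pixels), "rvec" (rotation vector, rad) and "tvec" (3), from world to camera coordinates, as OpenCV has them. Camera axes: x right, y down, z forward; pixel columns grow to the right and rows downward; lengths in m; the calibration is good to about 2 mm. A picture is of the moment at which its call begins. camera_model takes no time and is no camera call.
- job.hand_in(): hands the job in; it is judged then, once.
The state is a dict: "time": time; "qpos": joint angles; "qvel": joint speeds; "joint_efforts": joint torques, N m; "tool_pos": TCP position; "tool_rot": TCP orientation; "contact_force": force on the tool from outside, world axes, zero at the start; "torque": the same for the moment, N m; "opening": finger opening in m; "grip_force": force on a finger pad.
Only numpy, scipy, OpenCV 4.12 (cv2) and the standard library are available. Lean on these libraries where they do the work, as an engineer would, in place of code of your own. Each camera call takes 0.05 s, during which the arm holds its last target. There are 200 camera calls.

## Task

Put the locked spice carousel into service: draw its pin up out of the bore and park it, hanging upright by its collar, in the notch of the bracket at the carousel's other front corner, then turn the knob on top clockwise until the tray clicks past its detent and comes fully round to its stop, bringing the empty bay to the open front. Then lift every round spice jar out of the basket and stand them all upright on the floor of that bay, beside one another. Leave the pin parked, the tray fully round, the square tin in the basket and the other things on the counter undisturbed.

Things in the scene. Friction and masses are not known exactly. Their poses are not given: they have to be found in the camera images.
- carousel: fixed spice carousel; origin on the counter under the turning axis, open front towards -x, z up. For x above 9 mm a plywood cover 350 mm wide, roof top 140 mm up; a roof tab 70 mm wide reaches 36 mm in front of the axis. Front right corner: 50 mm square lock block, 40 mm high, with the bore. Front left corner: parking bracket. Stands on either side of the counter, at a small yaw
- bore (a point): centre of the bore's mouth on top of the lock block, 40 mm above the counter, at (-134.5, -134.5) mm in the carousel frame; the vertical bore is 14 mm wide, 40 mm deep. While locked, the tray's steel tongue (10 mm thick, top 54 mm above the counter, hole 14 mm) lies over it
- notch (a point): middle of the parking notch on top of the bracket's fork, 62 mm above the counter. Notch 16 mm wide between two 10 mm thick tines, open above, below and to -x; closed end 12 mm to +x of this point, tines end 21 mm to -x. Axes as the carousel's. The parked pin hangs here, collar on the tines, shank in the notch
- pin: loose upright locking pin, 0.08 to 0.17 kg: steel shank 12 mm thick, 50 mm long, tapered end; steel collar 32 mm wide, 8 mm thick; above it a black round grip 24 mm thick, 50 mm tall. Origin on the axis at the collar's underside, z up (grip +8 to +58 mm, tip -50 mm). Starts in tongue and bore, collar on the tongue, and keeps the tray from turning
- tray (a joint): turn of the carousel tray with its knob, rad: 0 locked as at the start, grows clockwise seen from above, stop at 1.3. It turns lightly, then from about 0.8 rad a spring detent resists with up to 0.5 N m; past 1.05 rad it clicks over and pushes the tray on towards the stop
- bay (a point): on the turning axis at the tray floor, 50 mm above the counter; axes turn with the tray, and agree with the carousel's at joint 1.3. The empty bay is the sector within 71 deg of -x, from the 14 mm raised middle (radius 85 mm) to the 12 mm rim (inner radius 161 mm), between dividers 28 mm high. Four jars fit, centres 122 mm from the axis, 0.62 rad apart. Stock jars fill the rest
- knob (a point): centre of the black bar grip of the knob on top of the carousel, on the turning axis, 168 mm above the counter: a bar 60 mm long along x of this frame, 16 mm wide along y, from 15 mm below this point to 15 mm above, over a 60 mm disc; axes turn with the tray
- basket: fixed shallow wooden basket 220 x 310 x 22 mm, floor 6 mm thick, walls 6 mm; origin at the centre of its underside, long side along its y
- jar1: squat round spice jar, glass with a steel screw lid, a plain upright cylinder 58 mm in diameter and 50 mm tall, 0.1 to 0.2 kg; origin at the centre of its underside, z up. Stands loose in the basket at the start (2 to 4 such jars are present)
- jar2: squat round spice jar, glass with a steel screw lid, a plain upright cylinder 58 mm in diameter and 50 mm tall, 0.1 to 0.2 kg; origin at the centre of its underside, z up. Stands loose in the basket at the start (2 to 4 such jars are present)
- jar3: squat round spice jar, glass with a steel screw lid, a plain upright cylinder 58 mm in diameter and 50 mm tall, 0.1 to 0.2 kg; origin at the centre of its underside, z up. Stands loose in the basket at the start (2 to 4 such jars are present)
- jar4: squat round spice jar, glass with a steel screw lid, a plain upright cylinder 58 mm in diameter and 50 mm tall, 0.1 to 0.2 kg; origin at the centre of its underside, z up. Stands loose in the basket at the start (2 to 4 such jars are present)
- tin: square steel tea tin 47 x 47 x 70 mm, standing in the basket among the jars, 0.3 kg; origin at the centre of its underside. Must stay in the basket
- dish: small white bowl, 90 mm wide, 40 mm tall, origin under its centre, a bystander
- plates: stack of white plates, 184 mm wide, 55 mm tall, origin under its centre, a bystander
- cups: stack of clear cups, 68 mm wide, 170 mm tall, origin under its centre, a bystander
- mill: dark wooden pepper mill, 56 mm wide, 160 mm tall, origin under its centre, a bystander
- oil: green oil bottle, 66 mm wide, 210 mm tall, origin under its centre, a bystander
- teabox: cardboard tea box 70 x 130 x 80 mm, origin under its centre, a bystander
- spoon: spoon lying on the counter on the robot's left, origin under its middle, a bystander

How it is judged:
By the outcome, as a careful person would: the job done as asked, in the order asked, and still so for the second after the job is handed in, with the robot touching nothing.
Of jar1, jar2, jar3, jar4 only 2 to 4 are there at a start; the rules pass over those that are not, and their reading is None.
At some moment in a run one of jar1, jar2, jar3, jar4 may be knocked a few centimetres aside while the robot is not near it.
It also fails if it takes over 210 s, if anything falls off the work surface, if the arm or the gripper's body presses on something with over 40 N, if the wrist force passes 120 N, or if a joint passes its speed limit or range.

## Working session

There is one attempt and no reset: what is moved stays moved. The work goes in short steps, Python scripts to look and compute and a tool call to move; the robot and the scene stay as the last step left them, time stands still between calls to the robot, and variables do not carry over. Pictures are saved under pics/ and viewed, at most 14 in all, crops included, and the job is handed in when it is done.

Besides the shell and the picture viewer there is one more tool, called after ">>>" as name(argument=value, ...) on one line, values as JSON. apply_moves: Moves the arm, as the interface text tells. Its arguments: {"type":"object","properties":{"delta_pos":{"type":"array"},"dr":{"type":"array"},"jaw":{"type":"array"},"force":{"type":"number"}},"required":["delta_pos","dr","jaw"]}

```bash
mkdir -p pics; ls; python3 - <<'E'
from cell import telemetry, eyes, job
import cv2
for n in ("top","side"):
    im=eyes.read_camera(n); cv2.imwrite(f"pics/{n}0.png",im[:,:,::-1]); print(n,eyes.camera_model(n))
print(telemetry.observe())
E
```

```text
pics
top {'vertical_fov': 46.00966737515702, 'cx': 316.8178307387887, 'cy': 195.85781948616332, 'rvec': array([ 2.17787392, -2.11306836,  0.18077411]), 'tvec': array([0.00225221, 0.47349247, 1.61695092])}
side {'vertical_fov': 57.35170905947584, 'cx': 318.39246870520356, 'cy': 200.53516994974714, 'rvec': array([ 2.04310495, -0.38699972,  0.20431133]), 'tvec': array([-0.4203778 ,  0.19512383,  1.05979708])}
{'time': 0.1, 'qpos': array([ 1.09599955e+00,  3.42671067e-01,  1.52491099e+00,  3.78003254e-06,
        1.27541842e+00, -1.46035590e-01]), 'qvel': array([-5.29556864e-04, -1.57348482e-03, -2.49367427e-03, -1.72545592e-03,
       -1.19794232e-03,  3.79029322e-05]), 'joint_efforts': array([ 1.96139110e-03, -4.31996369e+01, -2.44693959e+01,  7.19117350e-02,
        5.26217488e-02, -1.18947896e-04]), 'tool_pos': array([0.16933445, 0.49655682, 0.22610878]), 'tool_rot': array([-3.14020034e+00, -2.08438845e-04,  2.81283022e+00]), 'contact_force': array([ 0.20752   , -0.11752966,  0.45297767]), 'torque': array([0.00367847, 0.0035435 , 0.04223319]), 'grip_force': 0.0, 'opening': 0.0920176588636509}
```

View pics/top0.png

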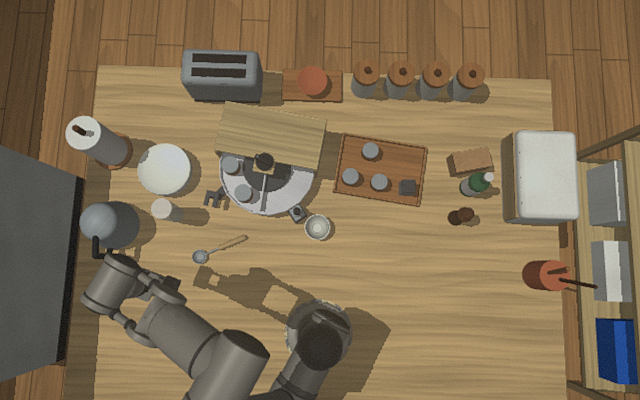

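View pics/side0.png

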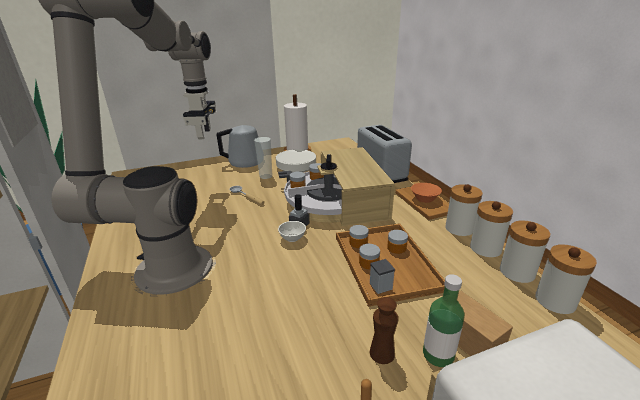

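The top view shows the carousel (knob near 264,160; pin near 296,213; bracket near 216,199) and three jars at (372,151), (350,177) and (380,183), with the tin at (408,187). I'll zoom in next.

```bash
cat > h.py <<'E'
import numpy as np, cv2
from cell import telemetry, eyes, job
def cam(n):
    m=eyes.camera_model(n); f=200/np.tan(np.radians(m["vertical_fov"])/2)
    K=np.array([[f,0,m["cx"]],[0,f,m["cy"]],[0,0,1.]]); return K,np.array(m["rvec"]),np.array(m["tvec"])
def proj(n,P):
    K,r,t=cam(n); return cv2.projectPoints(np.atleast_2d(np.array(P,float)),r,t,K,None)[0][:,0]
def back(n,uv,z):
    K,r,t=cam(n); R=cv2.Rodrigues(r)[0]; o=-R.T@t
    uv=np.atleast_2d(np.array(uv,float)); d=(R.T@np.linalg.inv(K)@np.c_[uv,np.ones(len(uv))].T).T
    return o+d*((z-o[2])/d[:,2])[:,None]
def Rz(a): c,s=np.cos(a),np.sin(a); return np.array([[c,-s],[s,c]])
def crop(im,x0,y0,w,h,k,name): cv2.imwrite(name,cv2.resize(im[y0:y0+h,x0:x0+w,::-1],None,fx=k,fy=k,interpolation=cv2.INTER_CUBIC))
E
python3 - <<'E'
from h import *
t=cv2.imread("pics/top0.png")[:,:,::-1]; s=cv2.imread("pics/side0.png")[:,:,::-1]
crop(t,195,95,150,130,5,"pics/t0c.png"); crop(s,260,130,190,150,4,"pics/s0c.png")
print(back("top",[[215,135],[325,146],[326,119],[226,102]],.14)[:,:2])
print(back("top",[264,160],.18), back("top",[[372,151],[350,177],[380,183]],.056),back("top",[408,187],.07))
print(proj("side",[0,0,0]), proj("top",[0,0,0]))
E
```

```text
[[ 0.65239941  0.36420699]
 [ 0.62664007 -0.004894  ]
 [ 0.72058142 -0.00579459]
 [ 0.76891219  0.33431245]]
[[0.56276822 0.19227994 0.18      ]] [[ 0.63648626 -0.17326255  0.056     ]
 [ 0.54054551 -0.09727189  0.056     ]
 [ 0.52255325 -0.20248225  0.056     ]] [[ 0.50890248 -0.29759169  0.07      ]]
[[173.34497656 267.86085039]] [[317.47395747 333.79852561]]
```

View pics/t0c.png

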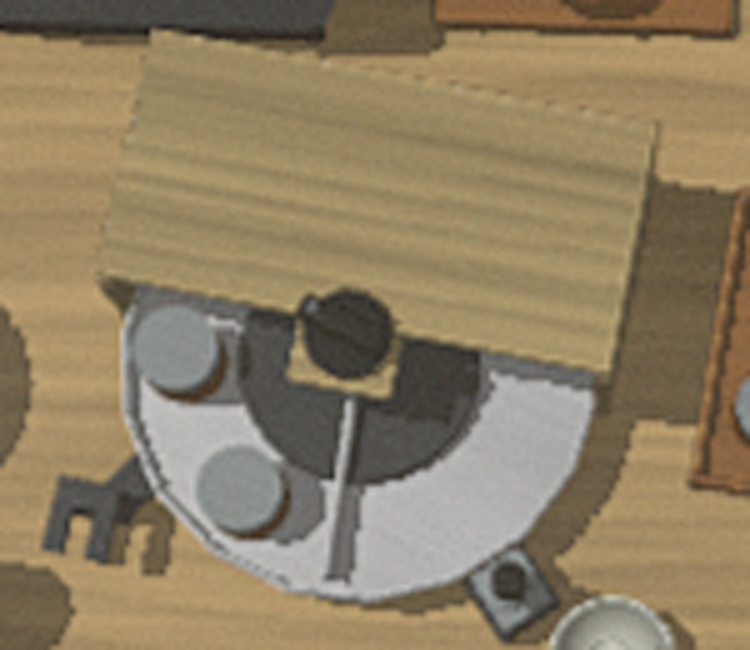

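View pics/s0c.png

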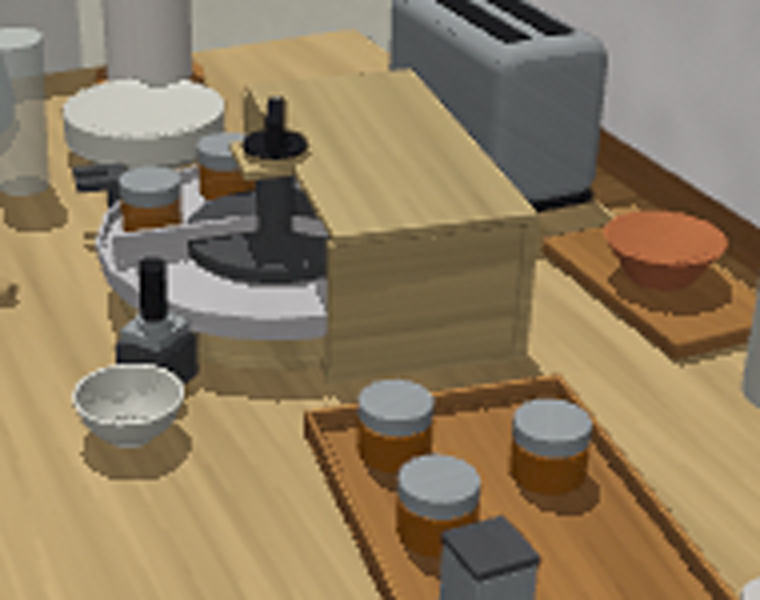

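```bash
cat > fit.py <<'E'
from h import *
from scipy.optimize import least_squares
obs=[("top",(9,175,140),(215,150.6)),("top",(9,-175,140),(316.6,170)),("top",(-134.5,-134.5,112),(297,210.8)),("top",(0,0,168),(265,161)),
("side",(9,-175,140),(342.5,188)),("side",(9,-175,0),(342,223.8)),("side",(-134.5,-134.5,112),(298.2,195.2)),("side",(0,0,183),(329,155))]
def res(p):
    r=[]
    for n,P,uv in obs:
        P=np.array(P)/1e3; xy=p[:2]+Rz(p[2])@P[:2]
        r.append(proj(n,[*xy,P[2]])[0]-uv)
    return np.ravel(r)
s=least_squares(res,[.57,.19,-.2],loss="soft_l1"); p=s.x
print("pose",p); print(res(p).reshape(-1,2).round(1))
n=back("top",[[211.4,200.5],[210.2,205.6]],.062)[:,:2]
print("notch",n,((n-p[:2])@Rz(p[2]))*1e3)
print("bore",p[:2]+Rz(p[2])@[-.1345,-.1345]); print("notch sym",p[:2]+Rz(p[2])@[-.1345,.1345])
# jars: colour-free refine: side lid centres
for uv in [(396,391),(438,478),(552,420)]:
    print(back("side",np.array(uv)/4+[260,130],.056+0.003))
print(back("side",np.array((491,545))/4+[260,130],.076))
E
python3 fit.py
```

```text
pose [ 0.56361984  0.19326658 -0.16154692]
[[-1.1 -0.6]
 [ 0.5 -0.2]
 [-0.1 -0.1]
 [-0.9 -0.4]
 [ 0.5  0.9]
 [ 0.4  1.9]
 [-0.9  0.6]
 [-1.   1.7]]
notch [[0.44173531 0.37889166]
 [0.4239293  0.38187084]] [[-150.15444238  163.60363658]
 [-168.20780094  163.68001465]]
bore [0.4092374 0.0821515]
notch sym [0.45250475 0.34764902]
[[ 0.54826122 -0.09433442  0.059     ]]
[[ 0.52575702 -0.2053243   0.059     ]]
[[ 0.6371594  -0.17345533  0.059     ]]
[[ 0.51190091 -0.30145453  0.076     ]]
```

```bash
python3 - <<'E'
from h import *
t=cv2.imread("pics/top0.png"); s=cv2.imread("pics/side0.png")
a=cv2.resize(t[182:212,198:234],None,fx=10.5,fy=10.5,interpolation=cv2.INTER_NEAREST)
b=cv2.resize(s[160:190,270:306],None,fx=10.5,fy=10.5,interpolation=cv2.INTER_NEAREST)
cv2.imwrite("pics/notch.png",np.hstack([a,b]))
print(t[194:210,202:226].mean(2).astype(int))
E
```

```text
[[131 136 142 121  91  83  85  87  82  82  85  82  83  82  82  88  69  52
   50  65  65  67  64  70]
 [134 135 140 106  82  83  82  87  95  86  88  85  85  84  88  84  67  54
   54  57  54  59  77  83]
 [136 140 138  98  78  83  85  73  64  68  73  73  82  86  86  82  64  56
   55  54  66  80  89  89]
 [141 144 136  99  79  86  79  59  46  40  54  63  75  85  84  82  60  57
   60  58  76  92  92  90]
 [142 147 119  89  84  84  72  94 123 114  88  71  80  84  80  69  57  55
   47  70  88  89  89  88]
 [146 156 113  80  85  79  60 131 152 149 141 102  79  81  88  67  64  61
   54  80  84  87  86  86]
 [149 143 104  83  84  81  61 138 155 154 150 101  81  79  87  69  83  90
   83  90 131 139 141 109]
 [142 132  96  81  84  77  67 131 146 150 142  95  76  83  79  77  90  95
   93 127 149 154 131 102]
 [140 119  84  77  84  72  88 131 139 142 120  87  80  82  70  78  87  98
   85 138 151 149 110  86]
 [145 111  83  81  81  68 119 144 140 143 109  77  86  83  66  76  89  90
   79 132 143 143 108  85]
 [144 104  75  76  80  65 127 142 141 137  99  79  84  89  69  82  88  85
  116 136 144 146 112  85]
 [140 127 124 112 109  86 124 138 139 133  94  75  82  77  69  82  91  84
  132 145 141 120  93  84]
 [143 144 147 141 140 133 140 142 142 132  88  76  70  73  73  87  84  83
  130 141 143 104  84  93]
 [149 151 151 149 144 145 143 142 144 141 135 133 100  74  73  80  87  80
  131 143 152 110  88  88]
 [117 115 112 141 146 150 146 151 149 146 147 152 141 135 137 136 131 132
  146 149 150 113  89  94]
 [ 87  85  83 105 136 149 144 143 142 145 142 142 147 148 147 151 148 149
  149 147 150 110  78  87]]
```

View pics/notch.png

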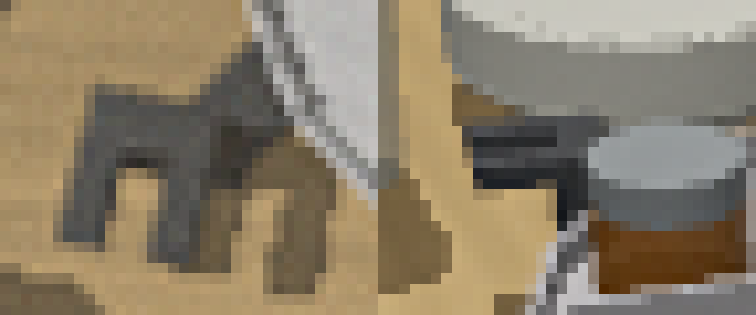

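>>> apply_moves(delta_pos=[[0.1,-0.17,0],[0.2,-0.34,0],[0.3,-0.5,0],[0.4,-0.68,0],[0.5,-0.85,0],[0.6,-1,-0.02],[0.6,-1,-0.02],[0.6,-1,-0.02]], dr=[[0,0,0.1],[0,0,0.2],[0,0,0.33],[0,0,0.33],[0,0,0.33],[0,0,0.33],[0,0,0.33],[0,0,0.33]], jaw=[0.7,0.7,0.7,0.7,0.7,0.7,0.7,0.7], force=15)

```text
time: 0.77
tool_pos: [0.3407, 0.2089, 0.2228]
tool_rot: [3.141, 0.0, 2.978]
contact_force: [1.3, 0.9, -0.1]
opening: 0.0638
grip_force: 0.0
```

```bash
python3 - <<'E'
from h import *
t=cv2.imread("pics/top0.png").mean(2)
p=np.array([0.5636,0.19327,-.1615])
K,r,tv=cam("top"); print("campos",-cv2.Rodrigues(r)[0].T@tv)
def cross(v,lv,a,falling=True):
    for i in range(len(v)-1):
        if (v[i]>lv>=v[i+1]): return a+i+(v[i]-lv)/(v[i]-v[i+1])
L=lambda uv:(((back("top",uv,.062)[0,:2]-p[:2])@Rz(p[2]))*1e3).round(1)
for y in range(198,206):
    a=cross(t[y,202:208],113,202); b=cross(t[y,209:216],113,209); 
    print(y,a and L([a,y]),b and L([b,y]))
for x in (203,204,205,206): 
    v=t[202:209,x][::-1]; c=cross(v,113,0); print("endL",L([x,208-c]) if c else None)
for x in (213,214): 
    v=t[203:211,x][::-1]; c=cross(v,113,0); print("endR",L([x,210-c]) if c else None)
E
```

```text
campos [0.21591229 0.0326183  1.67064311]
198 [-146.4  189.8] [-141.9  166.7]
199 [-149.9  189.7] [-144.2  160.3]
200 [-153.4  189.6] [-147.5  159.4]
201 [-157.   189.7] [-151.   159.1]
202 [-160.6  190.1] [-154.7  159.6]
203 [-164.1  190.1] [-158.3  160. ]
204 [-167.6  189.9] [-161.8  160.1]
205 [-169.6  181.9] [-165.3  159.7]
endL [-168.8  188.8]
endL [-169.4  185.2]
endL [-169.7  181.6]
endL [-169.3  178.2]
endR [-169.9  153.5]
endR [-171.5  149.6]
```

>>> apply_moves(delta_pos=[[0.08,-0.15,-0.05],[0.171,-0.317,-0.05],[0.171,-0.317,-0.05],[0.171,-0.317,-0.05]], dr=[[0,0,0],[0,0,0],[0,0,0],[0,0,0]], jaw=[0.7,0.7,0.7,0.7])

```text
time: 1.1
tool_pos: [0.41, 0.0804, 0.2023]
tool_rot: [-3.141, 0.0, 2.975]
contact_force: [-0.3, -0.7, -0.6]
opening: 0.0647
grip_force: 0.0
```

```bash
python3 - <<'E'
from h import *
p=np.array([0.5636,0.19327,-.1615])
for uv in ([208.5,201],[208.2,203],[208.6,200]):
  print((((back("top",uv,.052)[0,:2]-p[:2])@Rz(p[2]))*1e3).round(1))
print(p[:2]+Rz(p[2])@[-.1487,.1675], telemetry.observe()["tool_pos"], back("top",[297,210.8],.112))
E
```

```text
[-152.7  175.4]
[-159.7  174.8]
[-149.2  175.8]
[0.44376881 0.38250115] [0.4099837  0.08041918 0.2023373 ] [[0.40895701 0.08181304 0.112     ]]
```

>>> apply_moves(delta_pos=[[0,0,-0.08],[0,0,-0.16],[0,0,-0.24],[0,0,-0.3],[0,0,-0.32],[0,0,-0.32],[0,0,-0.32]], dr=[[0,0,0],[0,0,0],[0,0,0],[0,0,0],[0,0,0],[0,0,0],[0,0,0]], jaw=[0.7,0.7,0.7,0.7,0.7,0.7,0.7])

```text
time: 1.68
tool_pos: [0.4091, 0.084, 0.0753]
tool_rot: [3.141, 0.0, 2.978]
contact_force: [0.1, 0.9, 0.9]
opening: 0.0642
grip_force: 0.0
```

>>> apply_moves(delta_pos=[[0,0,0],[0,0,0],[0,0,0],[0,0,0],[0,0,0],[0,0,0],[0,0,0],[0,0,0]], dr=[[0,0,0],[0,0,0],[0,0,0],[0,0,0],[0,0,0],[0,0,0],[0,0,0],[0,0,0]], jaw=[0.5,0.35,0.2,0.2,0.2,0.2,0.2,0.2], force=20)

```text
time: 2.35
tool_pos: [0.4091, 0.0845, 0.0751]
tool_rot: [3.14, 0.001, 2.977]
contact_force: [0.4, 5.2, 1.9]
opening: 0.0235
grip_force: 19.9
```

>>> apply_moves(delta_pos=[[0,0.003,0],[0,0.003,0.02],[0,0.003,0.05],[0,0.003,0.1],[0,0.003,0.15],[0,0.003,0.2],[0,0.003,0.25],[0,0.003,0.25]], dr=[[0,0,0],[0,0,0],[0,0,0],[0,0,0],[0,0,0],[0,0,0],[0,0,0],[0,0,0]], jaw=[0.2,0.2,0.2,0.2,0.2,0.2,0.2,0.2], force=25)

```text
time: 3.02
tool_pos: [0.4104, 0.085, 0.1783]
tool_rot: [3.141, 0.006, 2.978]
contact_force: [0.4, -0.0, -1.9]
opening: 0.0234
grip_force: 24.9
```

```bash
python3 - <<'E'
from h import *
s=eyes.read_camera("side"); crop(s,230,130,160,120,5,"pics/s1.png"); print(telemetry.observe()["tool_pos"],telemetry.observe()["contact_force"])
E
```

```text
[0.40955951 0.08494468 0.17643504] [ 0.093337    0.06235568 -2.16333007]
```

View pics/s1.png

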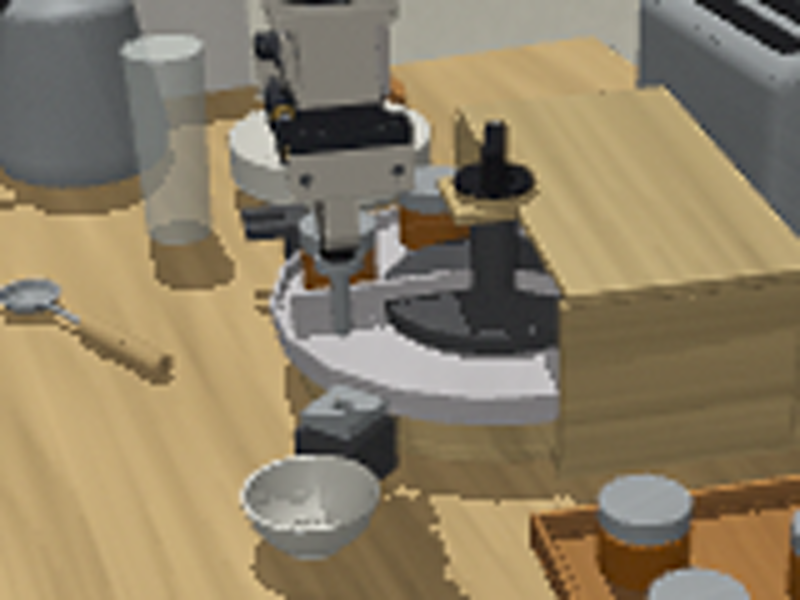

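The pin is out of the bore and hanging upright in the gripper. Now I'll check the pin's camera/robot offset against the first image.

```bash
python3 - <<'E'
from h import *
t=cv2.imread("pics/top0.png").mean(2)
print(t[203:222,287:307].astype(int))
for P in ([.4093,.085,.112],[.4093,.085,.062],[.4093,.0818,.112]): print(proj("top",P))
E
```

```text
[[181 178 181 182 182 180 180 180 186 159 131 104  72  80  89  90  82  88
   85  86]
 [179 177 179 173 178 180 183 184 161 106  82  81  65  83  87  96  87  90
   92  88]
 [179 181 181 178 182 186 158 133 105 115 133 133 102  81  90  89  92  93
   89  82]
 [181 179 182 183 168 156 110  84 119 128 150 153 141  91  74  90  93  88
   88 123]
 [182 181 184 164 127 100 121 106  96  89  97 112 148 112  68  86  92  87
   87 135]
 [186 171 148 102  80 114 124  90  56  50  46  64  93 131 105  75  87  87
   87 104]
 [169 128 100 115 128 144 102  59  58  54  55  55  49 108 107  70  72  79
   82  77]
 [109  72 119 145 148 149  95  58  67  63  63  55  52  86  97  79  63  77
   81  81]
 [ 67  60  99 139 144 148  94  55  57  58  61  62  52  79  88  89  75  71
   84  82]
 [ 82  69  74 130 150 144 103  66  63  61  67  60  52  70  82  91  90  69
   71  84]
 [ 88  78  74 113 139 157 109  57  51  51  54  52  56  84  89  91  97  78
   61  85]
 [ 89  86  70  79 114 147 143  95  50  46  43  45  59  91  94  93  98  93
   70  69]
 [ 79 119 113  74  72 131 142 140 133 114 105  86  79  87  96  92  91  80
   68  57]
 [130 144 148 105  72 108 134 136 127 116 115  98 122 105  91  83  74  62
   50  58]
 [152 151 155 146 102  74 113 130 130 134 132 130 148 128  88  68  57  64
   78  87]
 [149 149 150 152 124  75  75 136 145 140 148 149 132  91  66  55  59  79
   90  82]
 [142 139 138 139 136 102  71 109 141 145 134 107  85  57  58  80  86  89
   87 101]
 [134 131 132 134 132 131  95  80 117 122  90  60  49  57  80  88  94  89
   82 142]
 [138 136 135 135 139 140 118  78  82  80  61  54  80  83  90  92  87  86
  118 156]]
[[296.04706325 210.66850179]]
[[296.47118925 212.47508052]]
[[297.00758101 210.69794644]]
```

>>> apply_moves(delta_pos=[[0,0.1,0.03],[0,0.2,0.06],[0,0.3,0.06],[0,0.4,0.06],[0.02,0.5,0.06],[0.05,0.6,0.06],[0.085,0.7,0.06],[0.085,0.738,0.06]], dr=[[0,0,0],[0,0,0],[0,0,0],[0,0,0],[0,0,0],[0,0,0],[0,0,0],[0,0,0]], jaw=[0.2,0.2,0.2,0.2,0.2,0.2,0.2,0.2])

```text
time: 3.73
tool_pos: [0.4434, 0.3842, 0.1966]
tool_rot: [3.142, -0.001, 2.98]
contact_force: [-1.4, -0.5, -2.1]
opening: 0.0237
grip_force: 25.0
```

>>> apply_moves(delta_pos=[[0,0,0],[0,0,0],[0,0,0]], dr=[[0,0,0],[0,0,0],[0,0,0]], jaw=[0.2,0.2,0.2])

```text
time: 3.98
tool_pos: [0.4421, 0.3792, 0.1975]
tool_rot: [-3.139, -0.002, 2.978]
contact_force: [-0.5, -0.5, -1.8]
opening: 0.0234
grip_force: 25.0
```

>>> apply_moves(delta_pos=[[0.004,0.011,-0.05],[0.004,0.011,-0.1],[0.004,0.011,-0.13],[0.004,0.011,-0.13],[0.004,0.011,-0.13],[0.004,0.011,-0.13]], dr=[[0,0,0],[0,0,0],[0,0,0],[0,0,0],[0,0,0],[0,0,0]], jaw=[0.2,0.2,0.2,0.2,0.2,0.2])

```text
time: 4.48
tool_pos: [0.4449, 0.3843, 0.148]
tool_rot: [3.141, 0.001, 2.977]
contact_force: [0.2, -0.2, -1.2]
opening: 0.0235
grip_force: 25.0
```

```bash
python3 - <<'E'
from h import *
s=eyes.read_camera("side"); s=crop(s,255,145,60,50,6,"pics/a.png"); t=eyes.read_camera("top"); crop(t,195,175,60,50,6,"pics/b.png")
cv2.imwrite("pics/n2.png",np.hstack([cv2.imread("pics/a.png"),cv2.imread("pics/b.png")]))
for i in range(3): eyes.read_camera("top"); print(telemetry.observe()["tool_pos"],telemetry.observe()["contact_force"])
E
```

```text
[0.44485963 0.38476493 0.14806502] [ 0.04391185  0.55103968 -1.5948235 ]
[0.44473933 0.38484466 0.14790022] [-0.07641387  0.00927748 -1.91703199]
[0.4446392  0.38482939 0.14769051] [ 0.66437136 -0.05818886 -1.15037799]
```

View pics/n2.png

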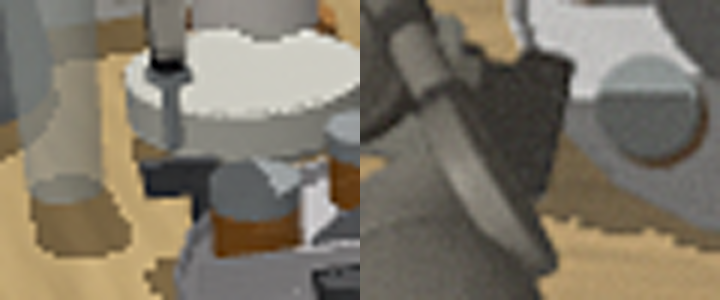

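The pin tip (side, about 284,169) is just above the fork. I'll lower it gently.

>>> apply_moves(delta_pos=[[0,-0.001,-0.02],[0,-0.001,-0.03],[0,-0.001,-0.04],[0,-0.001,-0.05],[0,-0.001,-0.055],[0,-0.001,-0.055]], dr=[[0,0,0],[0,0,0],[0,0,0],[0,0,0],[0,0,0],[0,0,0]], jaw=[0.2,0.2,0.2,0.2,0.2,0.2])

```text
time: 5.23
tool_pos: [0.444, 0.3842, 0.1241]
tool_rot: [-3.141, -0.001, 2.978]
contact_force: [0.2, -0.7, -1.1]
opening: 0.0234
grip_force: 25.0
```

>>> apply_moves(delta_pos=[[0,0,-0.02],[0,0,-0.04],[0,0,-0.06],[0,0,-0.08],[0,0,-0.09],[0,0,-0.097],[0,0,-0.1],[0,0,-0.1]], dr=[[0,0,0],[0,0,0],[0,0,0],[0,0,0],[0,0,0],[0,0,0],[0,0,0],[0,0,0]], jaw=[0.2,0.2,0.2,0.2,0.2,0.2,0.2,0.2])

```text
time: 5.9
tool_pos: [0.4443, 0.3843, 0.0847]
tool_rot: [-3.142, -0.0, 2.978]
contact_force: [-0.4, -0.2, -1.2]
opening: 0.0231
grip_force: 25.0
```

>>> apply_moves(delta_pos=[[0,0,-0.003],[0,0,-0.005],[0,0,-0.007],[0,0,-0.007]], dr=[[0,0,0],[0,0,0],[0,0,0],[0,0,0]], jaw=[0.2,0.2,0.2,0.2])

```text
time: 6.23
tool_pos: [0.4446, 0.3845, 0.0831]
tool_rot: [3.141, 0.001, 2.978]
contact_force: [-0.4, -1.0, 2.7]
opening: 0.0233
grip_force: 25.0
```

>>> apply_moves(delta_pos=[[0,0,0],[0,0,0],[0,0,0],[0,0,0],[0,0,0],[0,0,0]], dr=[[0,0,0],[0,0,0],[0,0,0],[0,0,0],[0,0,0],[0,0,0]], jaw=[0.3,0.4,0.5,0.6,0.6,0.6])

```text
time: 6.73
tool_pos: [0.4443, 0.3843, 0.082]
tool_rot: [3.142, -0.0, 2.978]
contact_force: [0.6, -0.2, 0.7]
opening: 0.0539
grip_force: 0.0
```

>>> apply_moves(delta_pos=[[0,0,0.05],[0,0,0.1],[0,0,0.2],[0,0,0.3],[0,0,0.4],[0,-0.1,0.4],[0,-0.2,0.4],[0,-0.2,0.4]], dr=[[0,0,0],[0,0,0],[0,0,0],[0,0,0],[0,0,0.2],[0,0,0.4],[0,0,0.6],[0,0,0.8]], jaw=[0.6,0.6,0.6,0.6,0.6,0.6,0.6,0.6])

```text
time: 7.4
tool_pos: [0.4442, 0.2994, 0.2429]
tool_rot: [-3.139, 0.0, -2.903]
contact_force: [-0.1, 0.9, 0.1]
opening: 0.0545
grip_force: 0.0
```

>>> apply_moves(delta_pos=[[0.1,-0.09,0],[0.2,-0.18,0],[0.298,-0.26,0],[0.298,-0.26,0],[0.298,-0.26,0],[0.298,-0.26,0],[0.298,-0.26,0]], dr=[[0,0,0.2],[0,0,0.4],[0,0,0.6],[0,0,0.8],[0,0,1.0],[0,0,1.0],[0,0,1.0]], jaw=[0.5,0.5,0.5,0.5,0.5,0.5,0.5])

```text
time: 7.98
tool_pos: [0.5633, 0.2003, 0.2417]
tool_rot: [3.141, -0.001, -2.409]
contact_force: [-0.4, 0.1, -0.7]
opening: 0.0457
grip_force: 0.0
```

>>> apply_moves(delta_pos=[[0,0,0],[0,0,0],[0,0,0],[0,0,0],[0,0,0],[0,0,0]], dr=[[0,0,0.2],[0,0,0.4],[0,0,0.73],[0,0,0.73],[0,0,0.73],[0,0,0.73]], jaw=[0.5,0.5,0.5,0.5,0.5,0.5])

```text
time: 8.48
tool_pos: [0.5628, 0.2013, 0.2423]
tool_rot: [3.142, 0.0, -2.042]
contact_force: [-0.1, 0.6, -0.9]
opening: 0.0456
grip_force: 0.0
```

```bash
python3 - <<'E'
from h import *
s=eyes.read_camera("side"); crop(s,255,120,130,100,3,"pics/a.png"); t=eyes.read_camera("top"); crop(t,195,120,130,100,3,"pics/b.png")
cv2.imwrite("pics/k1.png",np.hstack([cv2.imread("pics/a.png"),cv2.imread("pics/b.png")]))
o=telemetry.observe();print(o["tool_pos"],o["tool_rot"],o["qpos"])
E
```

```text
[0.56309186 0.20097618 0.2422572 ] [ 3.14155673e+00  1.70062327e-04 -2.04198217e+00] [ 2.14604853e-01  4.67339009e-01  1.28557707e+00  1.56963743e-04
  1.38859668e+00 -2.45583039e+00]
```

View pics/k1.png

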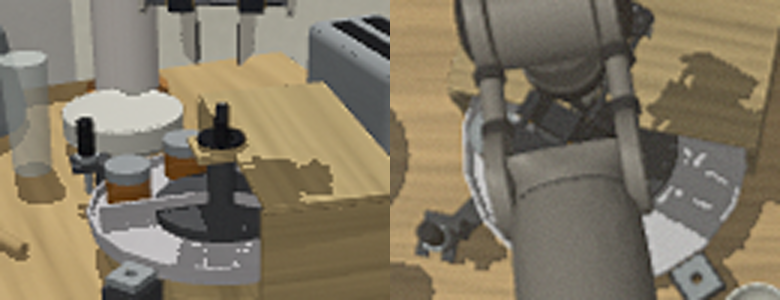

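The pin hangs upright in the bracket (side crop 85,140), and the fingers are over the knob (222,130).

>>> apply_moves(delta_pos=[[0.002,-0.013,-0.05],[0.002,-0.013,-0.1],[0.002,-0.013,-0.15],[0.002,-0.013,-0.19],[0.002,-0.013,-0.203],[0.002,-0.013,-0.203]], dr=[[0,0,0.08],[0,0,0.08],[0,0,0.08],[0,0,0.08],[0,0,0.08],[0,0,0.08]], jaw=[0.5,0.5,0.5,0.5,0.5,0.5])

```text
time: 9.08
tool_pos: [0.5635, 0.1951, 0.1595]
tool_rot: [3.139, -0.002, -2.001]
contact_force: [-0.1, 0.1, 0.3]
opening: 0.046
grip_force: 0.0
```

>>> apply_moves(delta_pos=[[0,0,0],[0,0,0],[0,0,0],[0,0,0],[0,0,0],[0,0,0]], dr=[[0,0,0],[0,0,0],[0,0,0],[0,0,0],[0,0,0],[0,0,0]], jaw=[0.4,0.3,0.2,0.1,0.1,0.1], force=15)

```text
time: 9.58
tool_pos: [0.5635, 0.1957, 0.1615]
tool_rot: [3.14, 0.0, -2.001]
contact_force: [-5.5, 1.8, 4.4]
opening: 0.0162
grip_force: 15.0
```

>>> apply_moves(delta_pos=[[-0.003,0.001,0],[-0.003,0.001,0],[-0.003,0.001,0],[-0.003,0.001,0],[-0.003,0.001,0],[-0.003,0.001,0],[-0.003,0.001,0]], dr=[[0,0,0],[0,0,0],[0,0,-0.12],[0,0,-0.24],[0,0,-0.36],[0,0,-0.48],[0,0,-0.6]], jaw=[0.1,0.1,0.1,0.1,0.1,0.1,0.1], force=50)

```text
time: 10.17
tool_pos: [0.5631, 0.196, 0.1615]
tool_rot: [3.141, 0.001, -2.303]
contact_force: [-2.6, 1.9, 4.2]
opening: 0.0156
grip_force: 50.0
```

Smooth. I'll keep turning.

>>> apply_moves(delta_pos=[[0,0,0],[0,0,0],[0,0,0],[0,0,0],[0,0,0],[0,0,0],[0,0,0],[0,0,0]], dr=[[0,0,-0.12],[0,0,-0.24],[0,0,-0.36],[0,0,-0.48],[0,0,-0.6],[0,0,-0.72],[0,0,-0.84],[0,0,-0.96]], jaw=[0.1,0.1,0.1,0.1,0.1,0.1,0.1,0.1])

```text
time: 10.83
tool_pos: [0.5628, 0.1965, 0.1616]
tool_rot: [3.14, 0.001, -2.783]
contact_force: [-4.0, 3.6, 4.9]
opening: 0.0151
grip_force: 50.0
```

>>> apply_moves(delta_pos=[[0,0,0],[0,0,0],[0,0,0],[0,0,0],[0,0,0],[0,0,0],[0,0,0],[0,0,0]], dr=[[0,0,-0.12],[0,0,-0.24],[0,0,-0.36],[0,0,-0.48],[0,0,-0.6],[0,0,-0.72],[0,0,-0.84],[0,0,-0.84]], jaw=[0.1,0.1,0.1,0.1,0.1,0.1,0.1,0.1])

```text
time: 11.5
tool_pos: [0.5631, 0.197, 0.1616]
tool_rot: [3.139, 0.001, 3.079]
contact_force: [-1.6, 4.3, 4.8]
opening: 0.016
grip_force: 50.2
```

```bash
python3 - <<'E'
from h import *
o=telemetry.observe();print(o["tool_pos"],o["tool_rot"],o["contact_force"],o["torque"],o["opening"])
E
```

```text
[0.56307531 0.19702587 0.16158223] [3.13887942e+00 7.06100785e-04 3.07944467e+00] [-1.60903159  4.3330694   4.79087011] [ 0.91785532  0.23775394 -0.58587156] 0.016042746823173446
```

>>> apply_moves(delta_pos=[[0,0,0],[0,0,0],[0,0,0],[0,0,0]], dr=[[0,0,-0.08],[0,0,-0.16],[0,0,-0.22],[0,0,-0.22]], jaw=[0.1,0.1,0.1,0.1])

```text
time: 11.83
tool_pos: [0.5631, 0.1971, 0.1616]
tool_rot: [3.139, 0.001, 2.972]
contact_force: [-2.9, 6.7, 3.3]
opening: 0.0158
grip_force: 49.9
```

```bash
python3 - <<'E'
from h import *
o=telemetry.observe();print(o["tool_pos"],o["tool_rot"],o["contact_force"],o["torque"],o["opening"])
E
```

```text
[0.56311863 0.19708189 0.16157499] [3.13884961e+00 5.67979118e-04 2.97167100e+00] [-2.92303699  6.72039097  3.33657693] [ 0.9320055   0.16758701 -0.10671182] 0.015802527648933553
```

>>> apply_moves(delta_pos=[[0,0,0],[0,0,0],[0,0,0]], dr=[[0,0,-0.05],[0,0,-0.05],[0,0,-0.05]], jaw=[0.1,0.1,0.1])

```text
time: 12.08
tool_pos: [0.5631, 0.1971, 0.1616]
tool_rot: [3.139, 0.001, 2.95]
contact_force: [-1.7, 6.1, 3.9]
opening: 0.0157
grip_force: 50.2
```

```bash
python3 - <<'E'
from h import *
o=telemetry.observe();print(o["tool_pos"],o["tool_rot"],o["contact_force"],o["torque"],o["opening"])
E
```

```text
[0.56312795 0.19708764 0.16158691] [3.13915490e+00 7.09336314e-04 2.94965027e+00] [-1.7289153   6.09892492  3.88571316] [0.98150675 0.26084785 0.68895469] 0.01574994806247541
```

>>> apply_moves(delta_pos=[[0,0,0],[0,0,0],[0,0,0],[0,0,0],[0,0,0.08],[0,0,0.16],[0,0,0.24],[0,0,0.24]], dr=[[0,0,0.05],[0,0,0.05],[0,0,0.05],[0,0,0.05],[0,0,0.05],[0,0,0.05],[0,0,0.05],[0,0,0.05]], jaw=[0.3,0.5,0.75,0.75,0.75,0.75,0.75,0.75], force=20)

```text
time: 12.75
tool_pos: [0.5658, 0.1959, 0.2639]
tool_rot: [3.137, 0.011, 2.972]
contact_force: [1.7, -0.4, 0.4]
opening: 0.0643
grip_force: 0.0
```

```bash
python3 - <<'E'
from h import *
s=eyes.read_camera("side"); crop(s,260,120,190,180,2,"pics/a.png"); t=eyes.read_camera("top"); crop(t,235,95,200,180,2,"pics/b.png")
cv2.imwrite("pics/k2.png",np.hstack([cv2.imread("pics/a.png"),cv2.imread("pics/b.png")]))
# lid fit in top: projected lid circle of radius 29mm at z=.056, template match on darkness contrast
cv2.imwrite("pics/top1.png",t[:,:,::-1])
# lids: bluish grey
hsv=cv2.cvtColor(t,cv2.COLOR_RGB2HSV); m=((t[:,:,2].astype(int)-t[:,:,0]>-5)&(t.mean(2)>90)).astype(np.uint8)
n,l,st,c=cv2.connectedComponentsWithStats(m[130:210,330:430])
for i in range(1,n):
    if st[i,4]>80: print(c[i]+[330,130],st[i], back("top",c[i]+[330,130],.056))
E
```

```text
[369.95789474 150.1       ] [ 32  13  16  15 190] [[ 0.63951485 -0.16600945  0.056     ]]
[349.93333333 176.13333333] [ 13  39  15  15 105] [[ 0.54362489 -0.09698265  0.056     ]]
[378.74619289 181.35532995] [ 41  44  16  16 197] [[ 0.52825684 -0.19804692  0.056     ]]
```

View pics/k2.png

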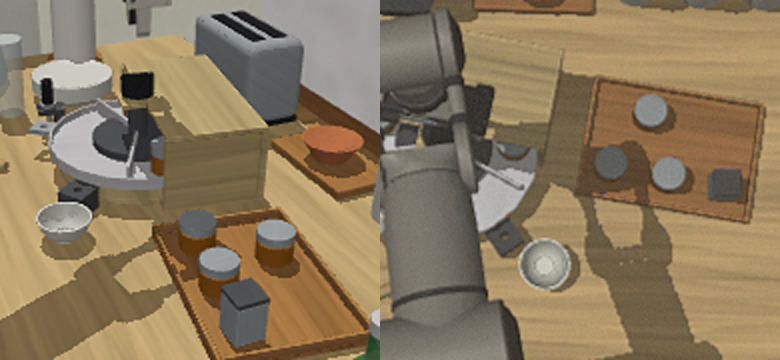

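The tray is round, with the empty bay at the front (side crop 110,150). The jars are unmoved. I'll go to jar B.

>>> apply_moves(delta_pos=[[-0.01,-0.1,0],[-0.02,-0.2,0],[-0.03,-0.3,0],[-0.04,-0.4,0],[-0.05,-0.5,0],[-0.05,-0.6,0],[-0.05,-0.7,-0.05],[-0.05,-0.725,-0.1]], dr=[[0,0,0],[0,0,0],[0,0,0],[0,0,0],[0,0,0],[0,0,0],[0,0,0],[0,0,0]], jaw=[0.85,0.85,0.85,0.85,0.85,0.85,0.85,0.85])

```text
time: 13.52
tool_pos: [0.5429, -0.0994, 0.2161]
tool_rot: [-3.14, 0.001, 2.969]
contact_force: [0.0, 0.4, 0.5]
opening: 0.0781
grip_force: 0.0
```

>>> apply_moves(delta_pos=[[0,0,-0.1],[0,0,-0.2],[0,0,-0.24],[0,0,-0.24],[0,0,-0.24],[0,0,-0.24]], dr=[[0,0,0],[0,0,0],[0,0,0],[0,0,0],[0,0,0],[0,0,0]], jaw=[0.85,0.85,0.85,0.85,0.85,0.85])

```text
time: 14.02
tool_pos: [0.5438, -0.0946, 0.1217]
tool_rot: [-3.141, 0.001, 2.973]
contact_force: [-0.1, -0.9, 0.6]
opening: 0.0782
grip_force: 0.0
```

```bash
python3 - <<'E'
from h import *
s=eyes.read_camera("side"); crop(s,260,120,190,180,2,"pics/a.png"); t=eyes.read_camera("top"); crop(t,195,95,200,180,2,"pics/b.png")
cv2.imwrite("pics/k3.png",np.hstack([cv2.imread("pics/a.png"),cv2.imread("pics/b.png")]))
o=telemetry.observe();print(o["tool_pos"],o["tool_rot"])
E
```

```text
[ 0.5441588  -0.09465901  0.12251533] [-3.1412059   0.00314794  2.97298137]
```

View pics/k3.png

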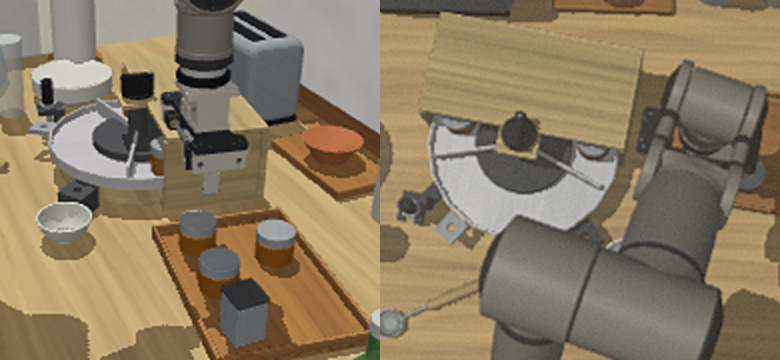

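The bay faces front between its dividers (top crop 440,160 and 603,187). I'll descend on jar B.

>>> apply_moves(delta_pos=[[0,0,-0.08],[0,0,-0.16],[0,0,-0.21],[0,0,-0.237],[0,0,-0.237],[0,0,-0.237]], dr=[[0,0,0],[0,0,0],[0,0,0],[0,0,0],[0,0,0],[0,0,0]], jaw=[0.85,0.85,0.85,0.85,0.85,0.85])

```text
time: 14.62
tool_pos: [0.5439, -0.0946, 0.0271]
tool_rot: [-3.141, 0.001, 2.973]
contact_force: [-0.7, -0.7, -0.2]
opening: 0.0781
grip_force: 0.0
```

>>> apply_moves(delta_pos=[[0,0,0],[0,0,0],[0,0,0],[0,0,0],[0,0,0],[0,0,0]], dr=[[0,0,0],[0,0,0],[0,0,0],[0,0,0],[0,0,0],[0,0,0]], jaw=[0.75,0.68,0.6,0.55,0.55,0.55], force=20)

```text
time: 15.12
tool_pos: [0.5438, -0.0947, 0.0272]
tool_rot: [-3.141, 0.002, 2.973]
contact_force: [-0.7, 0.1, 6.0]
opening: 0.0576
grip_force: 20.0
```

>>> apply_moves(delta_pos=[[0,0,0.05],[0,0,0.15],[0,0,0.25],[0,0,0.35],[0,0,0.43],[0,0,0.43]], dr=[[0,0,0],[0,0,0],[0,0,0],[0,0,0],[0,0,0],[0,0,0]], jaw=[0.55,0.55,0.55,0.55,0.55,0.55])

```text
time: 15.62
tool_pos: [0.5462, -0.0954, 0.2054]
tool_rot: [-3.14, 0.013, 2.973]
contact_force: [1.0, 0.5, 0.2]
opening: 0.0579
grip_force: 20.0
```

>>> apply_moves(delta_pos=[[-0.05,0.08,0],[-0.12,0.16,0],[-0.2,0.24,0],[-0.22,0.32,0],[-0.22,0.41,0],[-0.22,0.5,0],[-0.22,0.6,0],[-0.22,0.7,0]], dr=[[0,0,0],[0,0,0],[0,0,0],[0,0,0],[0,0,0],[0,0,0],[0,0,0],[0,0,0]], jaw=[0.55,0.55,0.55,0.55,0.55,0.55,0.55,0.55])

```text
time: 16.28
tool_pos: [0.4544, 0.1872, 0.1978]
tool_rot: [-3.142, -0.0, 2.972]
contact_force: [0.9, 0.5, -1.9]
opening: 0.0576
grip_force: 20.0
```

>>> apply_moves(delta_pos=[[0.04,0.1,0],[0.086,0.2,0],[0.086,0.2765,0],[0.086,0.2765,0],[0.086,0.2765,0],[0.086,0.2765,0]], dr=[[0,0,0],[0,0,0],[0,0,0],[0,0,0],[0,0,0],[0,0,0]], jaw=[0.55,0.55,0.55,0.55,0.55,0.55])

```text
time: 16.78
tool_pos: [0.4889, 0.2957, 0.1972]
tool_rot: [-3.14, -0.001, 2.973]
contact_force: [-0.8, 0.5, -1.1]
opening: 0.0579
grip_force: 20.0
```

>>> apply_moves(delta_pos=[[0.006,0,-0.08],[0.006,0,-0.16],[0.006,0,-0.23],[0.006,0,-0.28],[0.006,0,-0.295],[0.006,0,-0.3],[0.006,0,-0.3]], dr=[[0,0,0],[0,0,0],[0,0,0],[0,0,0],[0,0,0],[0,0,0],[0,0,0]], jaw=[0.55,0.55,0.55,0.55,0.55,0.55,0.55])

```text
time: 17.37
tool_pos: [0.4924, 0.2955, 0.0787]
tool_rot: [3.141, 0.001, 2.972]
contact_force: [0.1, -0.2, -1.5]
opening: 0.0574
grip_force: 20.0
```

>>> apply_moves(delta_pos=[[0,0,-0.004],[0,0,-0.008],[0,0,-0.01],[0,0,-0.01]], dr=[[0,0,0],[0,0,0],[0,0,0],[0,0,0]], jaw=[0.55,0.55,0.55,0.55])

```text
time: 17.7
tool_pos: [0.4922, 0.2962, 0.0746]
tool_rot: [3.141, 0.001, 2.973]
contact_force: [-0.1, -0.4, -1.1]
opening: 0.0579
grip_force: 20.0
```

>>> apply_moves(delta_pos=[[0,0,-0.004],[0,0,-0.008],[0,0,-0.009],[0,0,-0.009]], dr=[[0,0,0],[0,0,0],[0,0,0],[0,0,0]], jaw=[0.55,0.55,0.55,0.55])

```text
time: 18.03
tool_pos: [0.4921, 0.2963, 0.0712]
tool_rot: [3.141, 0.001, 2.973]
contact_force: [-1.4, -0.1, 4.9]
opening: 0.0574
grip_force: 20.0
```

Contact on the tray floor. I'll release, rise and move off toward the bay's front.

>>> apply_moves(delta_pos=[[0,0,0],[0,0,0],[0,0,0],[0,0,0],[0,0,0.03],[0,0,0.1],[0,0,0.2],[0,0,0.32]], dr=[[0,0,0],[0,0,0],[0,0,0],[0,0,0],[0,0,0],[0,0,0],[0,0,0],[0,0,0]], jaw=[0.65,0.75,0.76,0.76,0.76,0.76,0.76,0.76])

```text
time: 18.7
tool_pos: [0.491, 0.2957, 0.1922]
tool_rot: [-3.14, -0.003, 2.973]
contact_force: [1.1, 1.2, 0.4]
opening: 0.0694
grip_force: 0.0
```

>>> apply_moves(delta_pos=[[-0.05,-0.1,0],[-0.1,-0.2,0],[-0.12,-0.3,0],[-0.12,-0.4,0],[-0.12,-0.5,0],[-0.1,-0.6,0],[-0.1,-0.6,0]], dr=[[0,0,0],[0,0,0],[0,0,0],[0,0,0],[0,0,0],[0,0,0],[0,0,0]], jaw=[0.76,0.76,0.76,0.76,0.76,0.76,0.76])

```text
time: 19.28
tool_pos: [0.453, 0.0501, 0.1925]
tool_rot: [-3.14, 0.002, 2.967]
contact_force: [0.4, 0.1, 0.0]
opening: 0.07
grip_force: 0.0
```

```bash
python3 - <<'E'
from h import *
s=eyes.read_camera("side"); crop(s,260,120,190,180,2,"pics/a.png"); t=eyes.read_camera("top"); crop(t,235,95,200,180,2,"pics/b.png")
cv2.imwrite("pics/k4.png",np.hstack([cv2.imread("pics/a.png"),cv2.imread("pics/b.png")]))
m=((t[:,:,2].astype(int)-t[:,:,0]>-5)&(t.mean(2)>60)).astype(np.uint8)
n,l,st,c=cv2.connectedComponentsWithStats(m[130:210,330:430])
for i in range(1,n):
    if st[i,4]>80: print(c[i]+[330,130],st[i], back("top",c[i]+[330,130],.056))
o=telemetry.observe();print(o["tool_pos"],o["tool_rot"])
E
```

```text
[369.89119171 150.05699482] [ 32  12  16  16 193] [[ 0.63966319 -0.1657719   0.056     ]]
[378.81725888 181.32994924] [ 41  44  16  16 197] [[ 0.52835497 -0.19829481  0.056     ]]
[0.45218989 0.05474247 0.19218496] [3.14120582e+00 1.72593203e-04 2.96858017e+00]
```

View pics/k4.png

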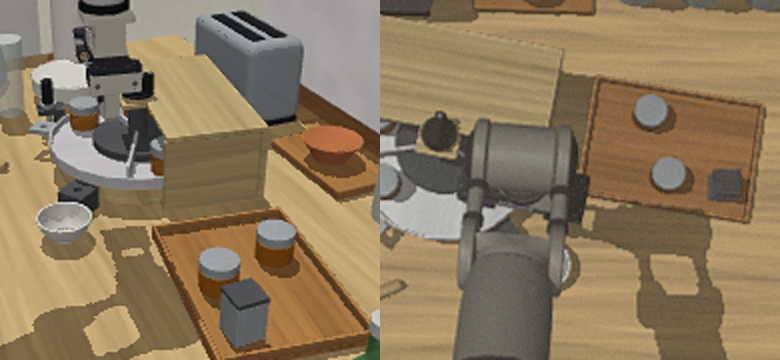

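Jar B stands upright in the bay's left part (side crop 83,112). The other two haven't moved. Next is jar C.

>>> apply_moves(delta_pos=[[0.03,-0.1,0],[0.06,-0.2,0],[0.09,-0.3,0],[0.13,-0.4,0],[0.16,-0.5,0],[0.191,-0.6,-0.05],[0.191,-0.632,-0.1],[0.191,-0.632,-0.15]], dr=[[0,0,0],[0,0,0],[0,0,0],[0,0,0],[0,0,0],[0,0,0],[0,0,0],[0,0,0]], jaw=[0.82,0.82,0.82,0.82,0.82,0.82,0.82,0.82])

```text
time: 20.05
tool_pos: [0.5296, -0.199, 0.1308]
tool_rot: [-3.141, 0.001, 2.971]
contact_force: [0.2, 0.7, -0.2]
opening: 0.0754
grip_force: 0.0
```

>>> apply_moves(delta_pos=[[0,0,0],[0,0,0],[0,0,0]], dr=[[0,0,0],[0,0,0],[0,0,0]], jaw=[0.82,0.82,0.82])

```text
time: 20.3
tool_pos: [0.5292, -0.1952, 0.1332]
tool_rot: [3.142, 0.001, 2.975]
contact_force: [0.3, 0.3, 0.2]
opening: 0.0752
grip_force: 0.0
```

```bash
python3 - <<'E'
from h import *
s=eyes.read_camera("side"); cv2.imwrite("pics/s5.png",s[:,:,::-1])
for i in range(2): eyes.read_camera("side"); o=telemetry.observe();print(o["tool_pos"],o["tool_rot"])
# compare jar regions with the earlier side view
a=cv2.imread("pics/side0.png").astype(int)[:,:,::-1]
d=abs(s.astype(int)-a).sum(2); print([int(np.median(d[y-6:y+6,x-8:x+8])) for x,y in ((370,252),(398,238),(381,275))])
E
```

```text
[ 0.52939635 -0.19564617  0.1337905 ] [-3.14096716e+00  2.58768328e-03  2.97476772e+00]
[ 0.52925656 -0.19589701  0.13373938] [-3.14088005e+00  2.57800305e-03  2.97443432e+00]
[165, 25, 20]
```

>>> apply_moves(delta_pos=[[0,-0.003,-0.08],[0,-0.003,-0.16],[0,-0.003,-0.22],[0,-0.003,-0.26],[0,-0.003,-0.267],[0,-0.003,-0.267]], dr=[[0,0,0],[0,0,0],[0,0,0],[0,0,0],[0,0,0],[0,0,0]], jaw=[0.82,0.82,0.82,0.82,0.82,0.82])

```text
time: 20.95
tool_pos: [0.5283, -0.1974, 0.0254]
tool_rot: [3.141, -0.001, 2.973]
contact_force: [0.5, -0.3, 0.1]
opening: 0.0753
grip_force: 0.0
```

>>> apply_moves(delta_pos=[[0,0,0],[0,0,0],[0,0,0],[0,0,0],[0,0,0],[0,0,0]], dr=[[0,0,0],[0,0,0],[0,0,0],[0,0,0],[0,0,0],[0,0,0]], jaw=[0.75,0.68,0.6,0.55,0.55,0.55])

```text
time: 21.45
tool_pos: [0.5291, -0.1982, 0.0267]
tool_rot: [-3.141, 0.002, 2.973]
contact_force: [-1.1, 0.9, 6.6]
opening: 0.0578
grip_force: 20.0
```

>>> apply_moves(delta_pos=[[0,0,0.05],[0,0,0.15],[0,0,0.25],[0,0,0.35],[0,0,0.43],[0,0,0.43],[0,0,0.43]], dr=[[0,0,0],[0,0,0],[0,0,0],[0,0,0],[0,0,0],[0,0,0],[0,0,0]], jaw=[0.55,0.55,0.55,0.55,0.55,0.55,0.55])

```text
time: 22.03
tool_pos: [0.5291, -0.1983, 0.1995]
tool_rot: [-3.14, 0.004, 2.973]
contact_force: [-0.2, 0.5, -1.9]
opening: 0.0574
grip_force: 20.0
```

>>> apply_moves(delta_pos=[[-0.05,0.09,0],[-0.1,0.18,0],[-0.15,0.27,0],[-0.2,0.36,0],[-0.215,0.45,0],[-0.215,0.54,0],[-0.215,0.63,0],[-0.215,0.72,0]], dr=[[0,0,0],[0,0,0],[0,0,0],[0,0,0],[0,0,0],[0,0,0],[0,0,0],[0,0,0]], jaw=[0.55,0.55,0.55,0.55,0.55,0.55,0.55,0.55])

```text
time: 22.7
tool_pos: [0.4408, 0.0917, 0.1959]
tool_rot: [-3.141, -0.003, 2.972]
contact_force: [1.1, 0.8, -0.7]
opening: 0.0577
grip_force: 20.0
```

>>> apply_moves(delta_pos=[[0,0.09,0],[0,0.18,0],[0,0.26,0],[0,0.316,0],[0,0.316,0],[0,0.316,0],[0,0.316,0]], dr=[[0,0,0],[0,0,0],[0,0,0],[0,0,0],[0,0,0],[0,0,0],[0,0,0]], jaw=[0.55,0.55,0.55,0.55,0.55,0.55,0.55])

```text
time: 23.28
tool_pos: [0.4416, 0.2159, 0.1961]
tool_rot: [-3.14, -0.002, 2.973]
contact_force: [-0.0, 0.2, -0.3]
opening: 0.0574
grip_force: 20.0
```

>>> apply_moves(delta_pos=[[0.002,0,-0.08],[0.002,0,-0.16],[0.002,0,-0.23],[0.002,0,-0.28],[0.002,0,-0.298],[0.002,0,-0.306],[0.002,0,-0.306]], dr=[[0,0,0],[0,0,0],[0,0,0],[0,0,0],[0,0,0],[0,0,0],[0,0,0]], jaw=[0.55,0.55,0.55,0.55,0.55,0.55,0.55])

```text
time: 23.87
tool_pos: [0.4433, 0.2158, 0.0749]
tool_rot: [-3.141, -0.0, 2.972]
contact_force: [-0.4, 0.8, -1.1]
opening: 0.0575
grip_force: 20.0
```

>>> apply_moves(delta_pos=[[0,0,-0.003],[0,0,-0.006],[0,0,-0.008],[0,0,-0.008]], dr=[[0,0,0],[0,0,0],[0,0,0],[0,0,0]], jaw=[0.55,0.55,0.55,0.55])

```text
time: 24.2
tool_pos: [0.4435, 0.2167, 0.0723]
tool_rot: [3.141, 0.001, 2.973]
contact_force: [-0.1, -0.1, -1.3]
opening: 0.0579
grip_force: 20.0
```

>>> apply_moves(delta_pos=[[0,0,-0.003],[0,0,-0.005],[0,0,-0.006],[0,0,-0.006]], dr=[[0,0,0],[0,0,0],[0,0,0],[0,0,0]], jaw=[0.55,0.55,0.55,0.55])

```text
time: 24.53
tool_pos: [0.4434, 0.2167, 0.0707]
tool_rot: [3.141, 0.001, 2.973]
contact_force: [-3.1, -1.0, 10.6]
opening: 0.0578
grip_force: 20.0
```

>>> apply_moves(delta_pos=[[0,0,0.003],[0,0,0.003],[0,0,0.003],[0,0,0.003],[0,0,0.03],[0,0,0.1],[0,0,0.2],[0,0,0.32]], dr=[[0,0,0],[0,0,0],[0,0,0],[0,0,0],[0,0,0],[0,0,0],[0,0,0],[0,0,0]], jaw=[0.65,0.75,0.75,0.75,0.75,0.75,0.75,0.75])

```text
time: 25.2
tool_pos: [0.4421, 0.2162, 0.1912]
tool_rot: [-3.14, -0.003, 2.973]
contact_force: [0.8, 0.8, -0.0]
opening: 0.0686
grip_force: 0.0
```

>>> apply_moves(delta_pos=[[0,-0.1,0],[0,-0.2,0],[0,-0.3,0],[0,-0.4,0],[0,-0.4,0],[0,-0.4,0]], dr=[[0,0,0],[0,0,0],[0,0,0],[0,0,0],[0,0,0],[0,0,0]], jaw=[0.82,0.82,0.82,0.82,0.82,0.82])

```text
time: 25.7
tool_pos: [0.4432, 0.0547, 0.1909]
tool_rot: [3.141, -0.0, 2.968]
contact_force: [0.4, 0.1, 0.2]
opening: 0.0752
grip_force: 0.0
```

```bash
python3 - <<'E'
from h import *
s=eyes.read_camera("side"); crop(s,260,120,190,180,2,"pics/a.png"); t=eyes.read_camera("top"); crop(t,195,95,200,180,2,"pics/b.png")
cv2.imwrite("pics/k5.png",np.hstack([cv2.imread("pics/a.png"),cv2.imread("pics/b.png")]))
m=((t[:,:,2].astype(int)-t[:,:,0]>-5)&(t.mean(2)>60)).astype(np.uint8)
n,l,st,c=cv2.connectedComponentsWithStats(m[130:210,330:430])
for i in range(1,n):
    if st[i,4]>80: print(c[i]+[330,130],st[i], back("top",c[i]+[330,130],.056))
o=telemetry.observe();print(o["tool_pos"],o["tool_rot"])
E
```

```text
[369.91578947 150.04210526] [ 32  13  16  15 190] [[ 0.63972007 -0.16585821  0.056     ]]
[0.44308951 0.05687529 0.19087748] [ 3.14108677e+00 -3.49542135e-04  2.97222582e+00]
```

View pics/k5.png

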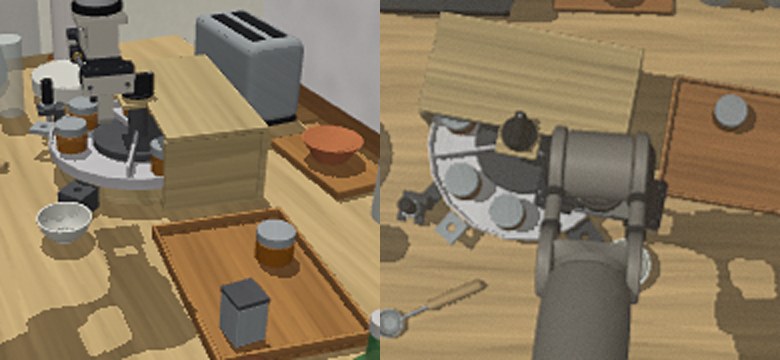

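Both jars stand upright in the bay (top crop 462,182 and 507,212). Jar A hasn't moved.

>>> apply_moves(delta_pos=[[0.05,-0.08,0],[0.12,-0.16,0],[0.19,-0.24,0],[0.26,-0.32,0],[0.33,-0.4,0],[0.4,-0.48,0],[0.46,-0.553,0],[0.492,-0.553,0]], dr=[[0,0,0],[0,0,0],[0,0,0],[0,0,0],[0,0,0],[0,0,0],[0,0,0],[0,0,0]], jaw=[0.85,0.85,0.85,0.85,0.85,0.85,0.85,0.85])

```text
time: 26.47
tool_pos: [0.6425, -0.1684, 0.1896]
tool_rot: [-3.14, 0.001, 2.971]
contact_force: [-0.9, -0.2, -0.1]
opening: 0.0779
grip_force: 0.0
```

>>> apply_moves(delta_pos=[[0,0,-0.05],[0,0,-0.1],[0,0,-0.15],[0,0,-0.2],[0,0,-0.2],[0,0,-0.2]], dr=[[0,0,0],[0,0,0],[0,0,0],[0,0,0],[0,0,0],[0,0,0]], jaw=[0.85,0.85,0.85,0.85,0.85,0.85])

```text
time: 26.97
tool_pos: [0.6399, -0.1626, 0.1098]
tool_rot: [3.141, -0.003, 2.975]
contact_force: [-0.0, -0.3, -0.4]
opening: 0.0778
grip_force: 0.0
```

```bash
python3 - <<'E'
from h import *
s=eyes.read_camera("side")
o=telemetry.observe();print(o["tool_pos"],o["tool_rot"])
a=cv2.imread("pics/side0.png").astype(int)[:,:,::-1]
d=abs(s.astype(int)-a).sum(2); print([int(np.median(d[y-6:y+6,x-8:x+8])) for x,y in ((398,238),(381,275),(398,246))])
E
```

```text
[ 0.64062484 -0.16323793  0.11137643] [3.14137124e+00 7.14929816e-05 2.97475056e+00]
[160, 21, 16]
```

>>> apply_moves(delta_pos=[[0,-0.005,-0.07],[0,-0.005,-0.14],[0,-0.005,-0.19],[0,-0.005,-0.211],[0,-0.005,-0.211],[0,-0.005,-0.211]], dr=[[0,0,0],[0,0,0],[0,0,0],[0,0,0],[0,0,0],[0,0,0]], jaw=[0.85,0.85,0.85,0.85,0.85,0.85])

```text
time: 27.52
tool_pos: [0.641, -0.1667, 0.0282]
tool_rot: [-3.141, 0.002, 2.973]
contact_force: [0.4, 0.6, -0.2]
opening: 0.078
grip_force: 0.0
```

>>> apply_moves(delta_pos=[[0,0,0],[0,0,0],[0,0,0],[0,0,0],[0,0,0],[0,0,0]], dr=[[0,0,0],[0,0,0],[0,0,0],[0,0,0],[0,0,0],[0,0,0]], jaw=[0.75,0.68,0.6,0.55,0.55,0.55])

```text
time: 28.02
tool_pos: [0.6406, -0.1668, 0.0278]
tool_rot: [-3.141, 0.002, 2.973]
contact_force: [-1.0, 1.3, 6.1]
opening: 0.0577
grip_force: 20.0
```

>>> apply_moves(delta_pos=[[0,0,0.05],[0,0,0.15],[0,0,0.25],[0,0,0.35],[0,0,0.43],[0,0,0.43],[0,0,0.43]], dr=[[0,0,0],[0,0,0],[0,0,0],[0,0,0],[0,0,0],[0,0,0],[0,0,0]], jaw=[0.55,0.55,0.55,0.55,0.55,0.55,0.55])

```text
time: 28.6
tool_pos: [0.6407, -0.167, 0.2008]
tool_rot: [-3.141, 0.004, 2.973]
contact_force: [-0.1, -0.1, -0.8]
opening: 0.0578
grip_force: 20.0
```

>>> apply_moves(delta_pos=[[-0.08,0.05,0],[-0.16,0.1,0],[-0.24,0.15,0],[-0.32,0.2,0],[-0.4,0.26,0],[-0.441,0.34,0],[-0.441,0.43,0],[-0.441,0.52,0]], dr=[[0,0,0],[0,0,0],[0,0,0],[0,0,0],[0,0,0],[0,0,0],[0,0,0],[0,0,0]], jaw=[0.55,0.55,0.55,0.55,0.55,0.55,0.55,0.55])

```text
time: 29.27
tool_pos: [0.4612, 0.0424, 0.1971]
tool_rot: [-3.141, -0.003, 2.971]
contact_force: [1.3, -0.9, -0.9]
opening: 0.0575
grip_force: 20.0
```

>>> apply_moves(delta_pos=[[0,0.09,0],[0,0.18,0],[0,0.211,0],[0,0.211,0],[0,0.211,0],[0,0.211,0]], dr=[[0,0,0],[0,0,0],[0,0,0],[0,0,0],[0,0,0],[0,0,0]], jaw=[0.55,0.55,0.55,0.55,0.55,0.55])

```text
time: 29.77
tool_pos: [0.4629, 0.125, 0.1975]
tool_rot: [-3.141, -0.002, 2.973]
contact_force: [-0.2, -1.2, -1.4]
opening: 0.0578
grip_force: 20.0
```

>>> apply_moves(delta_pos=[[0.003,0,-0.08],[0.003,0,-0.16],[0.003,0,-0.23],[0.003,0,-0.28],[0.003,0,-0.3],[0.003,0,-0.305],[0.003,0,-0.305]], dr=[[0,0,0],[0,0,0],[0,0,0],[0,0,0],[0,0,0],[0,0,0],[0,0,0]], jaw=[0.55,0.55,0.55,0.55,0.55,0.55,0.55])

```text
time: 30.35
tool_pos: [0.465, 0.125, 0.0766]
tool_rot: [-3.141, -0.0, 2.972]
contact_force: [-0.1, -0.8, -0.7]
opening: 0.0576
grip_force: 20.0
```

>>> apply_moves(delta_pos=[[0,0,-0.003],[0,0,-0.006],[0,0,-0.008],[0,0,-0.008]], dr=[[0,0,0],[0,0,0],[0,0,0],[0,0,0]], jaw=[0.55,0.55,0.55,0.55])

```text
time: 30.68
tool_pos: [0.465, 0.1258, 0.074]
tool_rot: [3.141, 0.001, 2.973]
contact_force: [0.1, 0.4, -1.4]
opening: 0.0573
grip_force: 20.0
```

>>> apply_moves(delta_pos=[[0,0,-0.003],[0,0,-0.005],[0,0,-0.007],[0,0,-0.007]], dr=[[0,0,0],[0,0,0],[0,0,0],[0,0,0]], jaw=[0.55,0.55,0.55,0.55])

```text
time: 31.02
tool_pos: [0.465, 0.1257, 0.0717]
tool_rot: [3.142, 0.001, 2.973]
contact_force: [-4.0, -1.2, 9.6]
opening: 0.0574
grip_force: 20.0
```

Seated. I'll release, rise and retreat for a clear look.

>>> apply_moves(delta_pos=[[0,0,0.003],[0,0,0.003],[0,0,0.003],[0,0,0.003],[0,0,0.03],[0,0,0.1],[0,0,0.2],[0,0,0.32]], dr=[[0,0,0],[0,0,0],[0,0,0],[0,0,0],[0,0,0],[0,0,0],[0,0,0],[0,0,0]], jaw=[0.65,0.75,0.75,0.75,0.75,0.75,0.75,0.75])

```text
time: 31.68
tool_pos: [0.4636, 0.1256, 0.1926]
tool_rot: [-3.141, -0.004, 2.973]
contact_force: [0.3, -0.0, -0.2]
opening: 0.0689
grip_force: 0.0
```

>>> apply_moves(delta_pos=[[0,-0.1,0.05],[0,-0.2,0.1],[0,-0.3,0.1],[0,-0.4,0.1],[0,-0.5,0.1],[0,-0.6,0.1],[0,-0.7,0.1],[0,-0.8,0.1]], dr=[[0,0,0],[0,0,0],[0,0,0],[0,0,0],[0,0,0],[0,0,0],[0,0,0],[0,0,0]], jaw=[0.75,0.75,0.75,0.75,0.75,0.75,0.75,0.75])

```text
time: 32.35
tool_pos: [0.4642, -0.1963, 0.2322]
tool_rot: [3.141, -0.0, 2.973]
contact_force: [0.6, 0.3, -0.0]
opening: 0.069
grip_force: 0.0
```

>>> apply_moves(delta_pos=[[0,0,0],[0,0,0],[0,0,0],[0,0,0]], dr=[[0,0,0],[0,0,0],[0,0,0],[0,0,0]], jaw=[0.75,0.75,0.75,0.75])

```text
time: 32.68
tool_pos: [0.4647, -0.193, 0.2321]
tool_rot: [3.141, -0.0, 2.974]
contact_force: [-0.4, 0.8, 0.1]
opening: 0.069
grip_force: 0.0
```

```bash
python3 - <<'E'
from h import *
s=eyes.read_camera("side"); crop(s,250,120,190,180,2,"pics/a.png"); t=eyes.read_camera("top"); crop(t,195,95,200,180,2,"pics/b.png")
cv2.imwrite("pics/k6.png",np.hstack([cv2.imread("pics/a.png"),cv2.imread("pics/b.png")]))
E
```

```text
(no output)
```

View pics/k6.png

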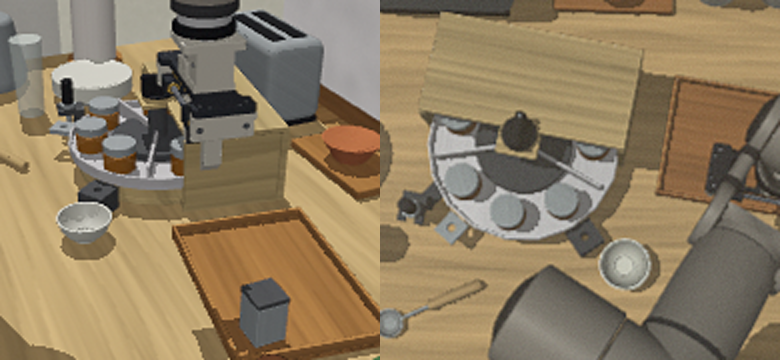

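All three jars stand upright in the bay (top crop 462,182; 507,212; 566,200). The pin is parked, the tray is round, and the tin is still in the basket.

```bash
python3 -c "
from cell import job
print(job.hand_in())"
```

```text
the job is handed in; nothing more can be done
None
```

I handed the job in: the pin hangs parked in the bracket notch, the tray is turned fully round to its stop, all three jars stand upright in the empty bay, and the tin is still in the basket. The hand-in returned no verdict.

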